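# Close the proofing press on a linocut block

### The job

Print this linocut block in the hinged proofing press: push the block by its edges until it is snug in the corner of the two registration battens, then tip the open platen over onto it by pushing on its back, without slamming it, and press the platen down firmly on the block. Nothing is to be gripped or lifted, keep your fingers off the clean card on the inside of the platen, leave the tools and the ink tin around the press where they are, and finish while still holding the platen pressed down.

Things in the scene. Friction and masses are not known exactly. Their poses are not given: they have to be found in the camera images.
- press_base: proofing press: fixed plywood bed, 270 (x) x 240 (y) x 18 mm, on the table. Origin: centre of its underside, z up; its top is at z = 18 mm. At yaw 0 its axes are the world's; it may be turned by 0.3 rad. Two registration battens form an L on it (see corner). A hinge rail, 12.5 mm high, 206 mm long, stands on it at y = 96 to 116 mm
- corner (a point): inner corner of the two aluminium battens (12 mm wide, 7 mm high) on the bed's top, axes of press_base, at (58, 50, 18 mm) in its frame. One batten bounds x = 0 here and runs 125 mm along -y, the other bounds y = 0 and runs 143 mm along -x. A block that is home touches both: its centre is at x = -50, y = -40 mm from here
- printing_block: linocut printing block, grey lino with a black leaf on a plywood base, 100 (x) x 80 (y) x 12 mm, about 80 g, loose on the bed, 10 to 45 mm short of each batten (towards -x and -y of the bed) and turned up to 0.2 rad against it. Origin: centre of its underside, z up. Its +x side goes to the far batten, its +y side to the one near the hinge
- platen (a joint): angle of the platen: 0 = flat on the block, 1.57 = upright, starts at 1.72 to 1.95, open and leaning outwards (stop at 1.98). Closing swings the free edge from the bed's +y side over towards -y and down. A stiff friction hinge (0.35 Nm): the platen stays at any angle and takes 1 to 4 N near its free edge to swing. With no block under it, it would reach -0.05
- hinge (a point): middle of the hinge line, which runs along the bed's x, at (0, 100, 31.5 mm) in press_base's frame and with its axes. At platen angle a the platen's inner plane leaves it in direction (0, -cos a, sin a) of the bed; the back face lies 9 mm from that plane on the side (0, sin a, cos a)
- platen_edge (a point): middle of the platen's free edge, on its back face, 190 mm from the hinge line; axes of the platen
- card: white card, 186 x 160 x 1.5 mm, clipped on springy packing (gives 2 mm under some 12 N) to the inside of the platen, from 27 to 187 mm off the hinge line, facing the block when the press is shut; moves with the platen. The fingers must not touch it. Origin on the middle of the hinge line, axes of the platen
- gouge: gouge with a pale wooden handle, 124 mm long (its y), 28 mm high, loose on the table at the bed's -y side, along the bed. Origin: centre of its underside. Leave alone
- burin: burin with a mushroom handle, 132 mm long (its y), 31 mm high, loose on the table beyond the bed's far (+x) side. Origin: centre of its underside. Leave alone
- ink_tin: round tin of printing ink with a grey lid, 66 mm across, 42 mm high, loose on the table to the right of the press. Origin: centre of its underside. Leave alone
- brush: small black bench brush, 140 mm long (its y), 18 mm high, loose on the large thin lino plate to the left of the press. Origin: centre of its underside. Leave alone
Mind the look-alikes: they are no part of the job. Of the things that look like the printing_block, the larger one is meant.

How it is judged:
By the outcome, as a careful person would: the job done as asked, in the order asked, and still so for the second after the job is handed in, while the arm keeps its last pose, push and grip.
It also fails if it takes over 67 s, if anything falls off the work surface, if the arm or the gripper's body presses on something with over 40 N, if the wrist force passes 120 N, or if a joint passes its speed limit or range.

### The arm

A 6-joint arm with a two-finger parallel gripper is mounted at the origin on a cart in front of the work surface, level with it; the furniture and walls round the work are solid. World frame = base frame: x ahead of the robot, y to its left, z up, the work surface at z = 0. Lengths are in m, angles in rad, forces in N, time in s.
With the tool pointing down it reaches from about 0.35 to 0.975 m from the base axis. Payload 4.9 kg.
Tool frame: the origin (TCP) lies midway between the tips of the shut fingers; the grasp point (between the pads) lies manip.tcp_to_grasp behind it (manip.tcp_to_grasp is the distance from the TCP to the grasp point, in m); z points along the fingers, y is the line along which they close (so a half turn about z gives the same grasp; the last joint's range is limited). The gripper opens to 85 mm and grips with 20 to 120 N. Pads are 22 mm wide; open, the fingers measure 114 mm over their backs; the gripper's body (76 mm by 85 mm) begins 54 mm behind the grasp point. The pads swing forward as they close: fully open they stand 13 mm farther back than shut.
Start: joints at [-1.249, 0.053, 1.613, -0, 1.476, -0.119], TCP at [0.267, -0.565, 0.231] pointing down, gripper open.
Joint ranges: [-3.01, 3.01], [-1.01, 2.22], [0.06, 2.58], [-1.02, 4.17], [0.09, 2.62], [-3.14, 3.14]. Speed limits (rad/s): [2.57, 2.57, 3.14, 3.14, 3.14, 3.14].

### API

Orientations are given as a unit quaternion [w, x, y, z].
In Python, from plant import manip, grab_frame, calibration, job_done gives the robot as it stands.
- The arm moves only by the tool send_rows, never from a script. Its argument "rows" is a list of rows, each an object of numbers: "x", "y", "z": the shift along the tool's x, y, z normalised to -1 to 1, where 1 is 15 cm; "wx", "wy", "wz": the turn, a rotation vector about the tool's x, y, z normalised to -1 to 1, where 1 is pi/4 rad; "hand": the opening, from -1 (shut) to 1 (fully open). In form: [{"x": .., "y": .., "z": .., "wx": .., "wy": .., "wz": .., "hand": ..}, ...]. A call has exactly 10 rows; each row shifts and turns the commanded pose from where the row before left it, along the tool's axes as they then stand; what a row does not reach is not made up. A row lasts 1/12 s, in which the tool goes at most 41.7 mm and 7.16 degrees, less where a joint would pass 70% of its speed; a pose out of reach is approached as far as the arm can. A call with a number of a shift or a turn outside -1 to 1 is refused whole. A call with a gripper value outside its range is refused whole. The fingers move at their own pace and stop on an object; the grip force is fixed at half the most. Time passes only in rows, so rows that do not move let the fingers close, or fill a call up. It gives the time, the measured TCP pose, the force, the opening and the grip force at its end, in the units of the state.
- manip.state(): the state, without advancing time (a new reading comes with each control period).
- grab_frame(name): name is "side" or "top"; returns the picture (384x512x3 uint8, blue, green, red); there is no depth.
- calibration(name): a dict with "camera_matrix" (3x3 intrinsics, pixels), "R" (3x3) and "t" (3): a world point X has camera coordinates R X + t. Camera axes: x right, y down, z forward; pixel columns grow to the right and rows downward; lengths in m; the calibration is good to about 2 mm. A picture is of the moment at which its call begins. calibration takes no time and is no camera call.
- job_done(): hands the job in; it is judged then, once.
The state is a dict: "time": time; "joint_pos": joint angles; "joint_vel": joint speeds; "joint_efforts": joint torques, N m; "tool_pos": TCP position; "tool_rot": TCP orientation; "contact_force": force on the tool from outside, world axes, zero at the start; "ft_torque": the same for the moment, N m; "gripper_width": opening from 0.0 (shut) to 1.0 (fully open); "grasp_force": force on a finger pad.
Only numpy, scipy, OpenCV 4.12 (cv2) and the standard library are available. Lean on these libraries where they do the work, as an engineer would, in place of code of your own. Each camera call takes 0.05 s, during which the arm holds its last target. There are 200 camera calls.

## Working session

There is one attempt and no reset: what is moved stays moved. The work goes in short steps, Python scripts to look and compute and a tool call to move; the robot and the scene stay as the last step left them, time stands still between calls to the robot, and variables do not carry over. Pictures are saved under pics/ and viewed, at most 10 in all, crops included, and the job is handed in when it is done.

Besides the shell and the picture viewer there is one more tool, called after "Request:" as name([rows], argument=value, ...), one row to a line, values as JSON. send_rows: Moves the arm, as the interface text tells. Scaled input: -1 to 1 covers 15 cm each way for a shift and pi/4 rad each way for a turn. Its arguments: {"type":"object","properties":{"rows":{"type":"array","items":{"type":"object","properties":{"x":{"type":"number","minimum":-1,"maximum":1},"y":{"type":"number","minimum":-1,"maximum":1},"z":{"type":"number","minimum":-1,"maximum":1},"wx":{"type":"number","minimum":-1,"maximum":1},"wy":{"type":"number","minimum":-1,"maximum":1},"wz":{"type":"number","minimum":-1,"maximum":1},"hand":{"type":"number"}}}}},"required":["rows"]}

```bash
mkdir -p pics; ls
python3 - <<'E'
from plant import manip, grab_frame, calibration
import cv2,numpy as np
for n in("side","top"):
    cv2.imwrite(f"pics/{n}0.png",grab_frame(n)); c=calibration(n)
    print(n,np.round(c["camera_matrix"],1).tolist(),np.round(-c["R"].T@c["t"],3))
print(manip.state(), manip.tcp_to_grasp)
E
```

```text
pics
side [[413.5, 0.0, 249.7], [0.0, 413.5, 193.1], [0.0, 0.0, 1.0]] [ 0.704 -1.233  0.509]
top [[415.7, 0.0, 253.8], [0.0, 415.7, 193.1], [0.0, 0.0, 1.0]] [ 0.472 -0.035  1.313]
{'time': 0.1, 'joint_pos': array([-1.24902244e+00,  5.33137115e-02,  1.61417094e+00, -1.51928737e-06,
        1.47601447e+00, -1.19011660e-01]), 'joint_vel': array([-1.37148634e-04,  1.78250873e-05, -4.31253781e-03, -5.75226038e-04,
        6.84698831e-04, -1.45303966e-03]), 'joint_efforts': array([ 1.39289564e-04, -3.94899201e+01, -3.71364105e+01, -1.01322175e-04,
        3.90475325e-03, -7.10531495e-06]), 'tool_pos': array([ 0.26646693, -0.56471539,  0.23016327]), 'tool_rot': array([-9.48263260e-04,  9.75811200e-01,  2.18612883e-01, -9.72267777e-05]), 'contact_force': array([-0.17175374,  0.6254764 , -0.1277399 ]), 'ft_torque': array([-0.00524706, -0.03555303, -0.02850529]), 'grasp_force': 0.0, 'gripper_width': 1.0030750313096555} 0.0187
```

View pics/side0.png

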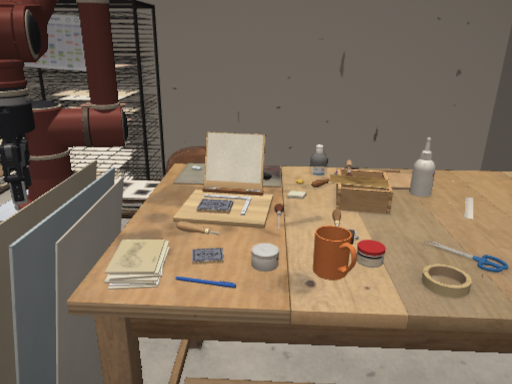

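View pics/top0.png

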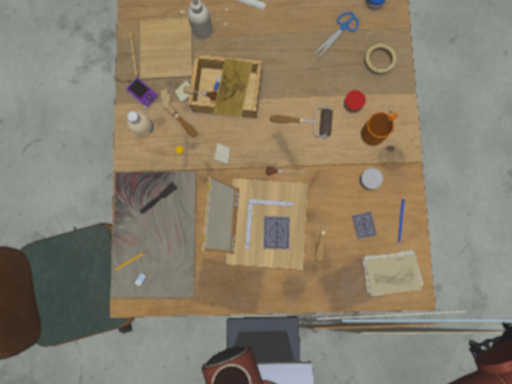

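Candidates for the block: top view (277,233), on the bed, larger; and (364,225), on the table, smaller (side view (215,205) and (208,255)). The one meant is (277,233), on the bed. Checking this in a close crop.

Run:
```python
from plant import manip
import cv2
t=cv2.imread("pics/top0.png")[165:280,190:340]
cv2.imwrite("pics/crop0.png",cv2.resize(t,None,fx=5,fy=5,interpolation=cv2.INTER_CUBIC))
print([a for a in dir(manip) if a[0]!='_'])
```

```text
['IKError', 'state', 'tcp_to_grasp']
```

View pics/crop0.png

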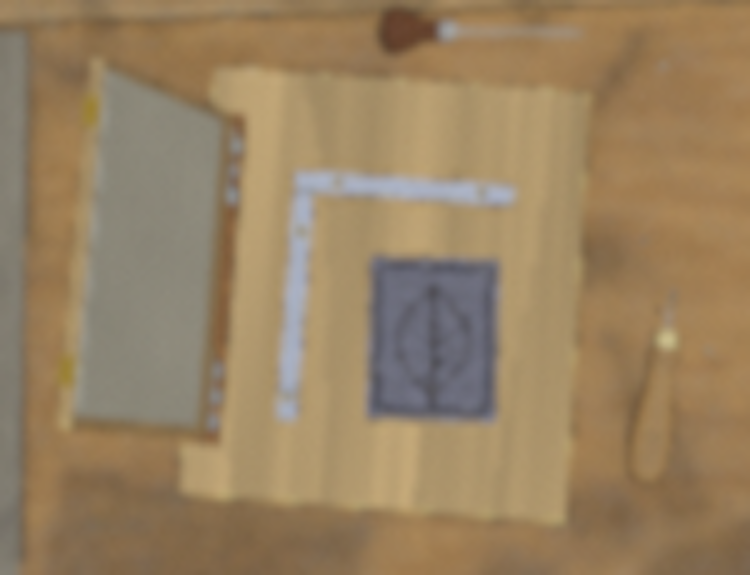

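The crop shows the bed (corners (215,68), (590,92), (565,523), (182,493)), the batten L with inner corner near (312,192), the open platen at left, and the block with leaf at (373..497, 258..418), clearly the larger one.

```bash
cat > h.py <<'E'
import cv2,numpy as np
from plant import manip, grab_frame, calibration
from scipy.spatial.transform import Rotation as R
def ray(n,px,z):
    c=calibration(n); px=np.atleast_2d(px).astype(float)
    d=(np.c_[px,np.ones(len(px))]@np.linalg.inv(c["camera_matrix"]).T)@c["R"]
    o=-c["R"].T@c["t"]; return o+d*((z-o[2])/d[:,2])[:,None]
def proj(n,X):
    c=calibration(n); p=(np.atleast_2d(X)@c["R"].T+c["t"])@c["camera_matrix"].T; return p[:,:2]/p[:,2:]
def block(img):
    # grey-blue lino: low saturation, within the bed area of the top view
    x0,y0,x1,y1=240,190,312,275
    s=img[y0:y1,x0:x1].astype(int)
    m=((s[...,0]>s[...,2]-8)&(s.max(2)<165)).astype(np.uint8)
    k,l,st,_=cv2.connectedComponentsWithStats(m)
    i=1+st[1:,4].argmax(); pts=np.argwhere(l==i)[:,::-1]+[x0,y0]
    w=ray("top",pts,.03)[:,:2]
    return cv2.minAreaRect((w*1000).astype(np.float32)),len(pts)
E
python3 - <<'E'
from h import *
t=cv2.imread("pics/top0.png")
o=np.array([190,165])
c2=lambda p:(np.array(p)+.5)/5-.5+o
b=ray("top",c2([(215,68),(590,92),(565,523),(182,493)]),.018); print("bed",b.round(4).tolist())
cen=b.mean(0)
e=[b[0]-b[3],b[1]-b[2]]; f=[b[0]-b[1],b[3]-b[2]]
print(cen,[np.arctan2(v[1],v[0]) for v in e],[np.arctan2(-v[0],v[1]) for v in f],[np.linalg.norm(v) for v in e+f])
print("battens",ray("top",c2([(312,195),(515,195),(288,420)]),.025).round(4).tolist())
print("block manual",ray("top",c2([(371,257),(498,260),(496,419),(367,419)]),.03).round(4).tolist())
print(block(t))
E
```

```text
bed [[0.7182, 0.068, 0.018], [0.6949, -0.1684, 0.018], [0.4283, -0.1407, 0.018], [0.4527, 0.0936, 0.018]]
[ 0.57350157 -0.03685339  0.018     ] [np.float64(-0.0963135457715343), np.float64(-0.10355117783407741)] [np.float64(-0.09836781667133203), np.float64(-0.10375064811998402)] [np.float64(0.2667612741783106), np.float64(0.26803232123335746), np.float64(0.23750050939101564), np.float64(0.2355666204989837)]
battens [[0.6342, 0.0083, 0.025], [0.6302, -0.1181, 0.025], [0.4953, 0.0268, 0.025]]
block manual [[0.5937, -0.0273, 0.03], [0.5895, -0.1056, 0.03], [0.4922, -0.1005, 0.03], [0.4944, -0.0218, 0.03]]
(((542.1430053710938, -63.183135986328125), (73.68347930908203, 95.12971496582031), 87.72294616699219), 764)
```

Request:
send_rows([
  {"x": 0, "y": 0, "z": 0, "wx": 0, "wy": 0, "wz": -0.131, "hand": -1},
  {"x": 0, "y": 0, "z": 0, "wx": 0, "wy": 0, "wz": -0.131, "hand": -1},
  {"x": 0, "y": 0, "z": 0, "wx": 0, "wy": 0, "wz": -0.131, "hand": -1},
  {"x": 0, "y": 0, "z": 0, "wx": 0, "wy": 0, "wz": -0.131, "hand": -1},
  {"x": 0, "y": 0, "z": 0, "wx": 0, "wy": 0, "wz": -0.131, "hand": -1},
  {"x": 0, "y": 0, "z": 0, "wx": 0, "wy": 0, "wz": -0.131, "hand": -1},
  {"x": 0, "y": 0, "z": 0, "wx": 0, "wy": 0, "wz": -0.131, "hand": -1},
  {"x": 0, "y": 0, "z": 0, "wx": 0, "wy": 0, "wz": -0.131, "hand": -1},
  {"x": 0, "y": 0, "z": 0, "wx": 0, "wy": 0, "wz": -0.131, "hand": -1},
  {"x": 0, "y": 0, "z": 0, "wx": 0, "wy": 0, "wz": -0.131, "hand": -1},
])

```text
time: 0.93
tool_pos: [0.2665, -0.5649, 0.2305]
tool_rot: [-0.001, 0.74, 0.672, 0.0]
contact_force: [0.5, 0.1, 0.0]
gripper_width: -0.003
grasp_force: 0.0
```

```bash
cat >> h.py <<'E'
BO=np.array([.573,-.0369]); YAW=-.10
def bed(p): # world -> bed frame
    c,s=np.cos(YAW),np.sin(YAW); d=np.asarray(p)[...,:2]-BO
    return np.stack([c*d[...,0]+s*d[...,1],-s*d[...,0]+c*d[...,1]],-1)
def unbed(b):
    c,s=np.cos(YAW),np.sin(YAW); b=np.asarray(b); return BO+np.array([c*b[0]-s*b[1],s*b[0]+c*b[1]])
def go(bx,by,z,rows=10): # tool-axis shift to a bed-frame target, per-row units
    s=manip.state(); q=s["tool_rot"]; r=R.from_quat(q[[1,2,3,0]])
    d=r.inv().apply(np.r_[unbed([bx,by]),z]-s["tool_pos"])
    print("at bed",bed(s["tool_pos"]).round(4),s["tool_pos"][2].round(4),"F",s["contact_force"].round(1),"mm",(d*1000).round(1),"units/row",(d/.15/rows).round(4))
E
python3 -c "
from h import *
go(-.113,-.0296,.09,30); print(bed([.2665,-.565]))"
```

```text
at bed [-0.2522 -0.5559] 0.2305 F [0.5 0.1 0. ] mm [525.6 141.4 141.1] units/row [0.1168 0.0314 0.0314]
[-0.25224675 -0.55606064]
```

Request:
send_rows([
  {"x": 0.175, "y": 0.047, "z": 0.03, "wx": 0, "wy": 0, "wz": 0, "hand": -1},
  {"x": 0.175, "y": 0.047, "z": 0.03, "wx": 0, "wy": 0, "wz": 0, "hand": -1},
  {"x": 0.175, "y": 0.047, "z": 0.03, "wx": 0, "wy": 0, "wz": 0, "hand": -1},
  {"x": 0.175, "y": 0.047, "z": 0.03, "wx": 0, "wy": 0, "wz": 0, "hand": -1},
  {"x": 0.175, "y": 0.047, "z": 0.03, "wx": 0, "wy": 0, "wz": 0, "hand": -1},
  {"x": 0.175, "y": 0.047, "z": 0.03, "wx": 0, "wy": 0, "wz": 0, "hand": -1},
  {"x": 0.175, "y": 0.047, "z": 0.03, "wx": 0, "wy": 0, "wz": 0, "hand": -1},
  {"x": 0.175, "y": 0.047, "z": 0.03, "wx": 0, "wy": 0, "wz": 0, "hand": -1},
  {"x": 0.175, "y": 0.047, "z": 0.03, "wx": 0, "wy": 0, "wz": 0, "hand": -1},
  {"x": 0.175, "y": 0.047, "z": 0.03, "wx": 0, "wy": 0, "wz": 0, "hand": -1},
])

```text
time: 1.77
tool_pos: [0.3633, -0.3097, 0.1855]
tool_rot: [-0.0, 0.742, 0.67, 0.0]
contact_force: [0.4, -0.1, -0.2]
gripper_width: 0.002
grasp_force: 0.0
```

Request:
send_rows([
  {"x": 0.175, "y": 0.047, "z": 0.06, "wx": 0, "wy": 0, "wz": 0, "hand": -1},
  {"x": 0.175, "y": 0.047, "z": 0.06, "wx": 0, "wy": 0, "wz": 0, "hand": -1},
  {"x": 0.175, "y": 0.047, "z": 0.06, "wx": 0, "wy": 0, "wz": 0, "hand": -1},
  {"x": 0.175, "y": 0.047, "z": 0.06, "wx": 0, "wy": 0, "wz": 0, "hand": -1},
  {"x": 0.175, "y": 0.047, "z": 0.06, "wx": 0, "wy": 0, "wz": 0, "hand": -1},
  {"x": 0.175, "y": 0.047, "z": 0.06, "wx": 0, "wy": 0, "wz": 0, "hand": -1},
  {"x": 0.175, "y": 0.047, "z": 0.06, "wx": 0, "wy": 0, "wz": 0, "hand": -1},
  {"x": 0.175, "y": 0.047, "z": 0.06, "wx": 0, "wy": 0, "wz": 0, "hand": -1},
  {"x": 0.175, "y": 0.047, "z": 0.06, "wx": 0, "wy": 0, "wz": 0, "hand": -1},
  {"x": 0.175, "y": 0.047, "z": 0.06, "wx": 0, "wy": 0, "wz": 0, "hand": -1},
])

```text
time: 2.6
tool_pos: [0.4598, -0.0557, 0.0955]
tool_rot: [-0.0, 0.742, 0.67, -0.0]
contact_force: [-0.0, -0.4, -0.5]
gripper_width: -0.0
grasp_force: 0.0
```

```bash
python3 -c "
from h import *
go(-.113,-.0296,.023)
for n in('side','top'): cv2.imwrite(f'pics/{n}1.png',grab_frame(n))
s=cv2.resize(cv2.imread('pics/side1.png')[110:240,140:310],None,fx=4,fy=4,interpolation=cv2.INTER_CUBIC);cv2.imwrite('pics/s1.png',s)
print(proj('side',manip.state()['tool_pos']),proj('top',manip.state()['tool_pos']))
"
```

```text
at bed [-0.1107 -0.03  ] 0.0955 F [-0.  -0.4 -0.5] mm [ 0.4 -2.3 72.5] units/row [ 0.0003 -0.0015  0.0484]
[[187.07972938 182.75158059]] [[274.27013436 260.05754979]]
```

View pics/s1.png

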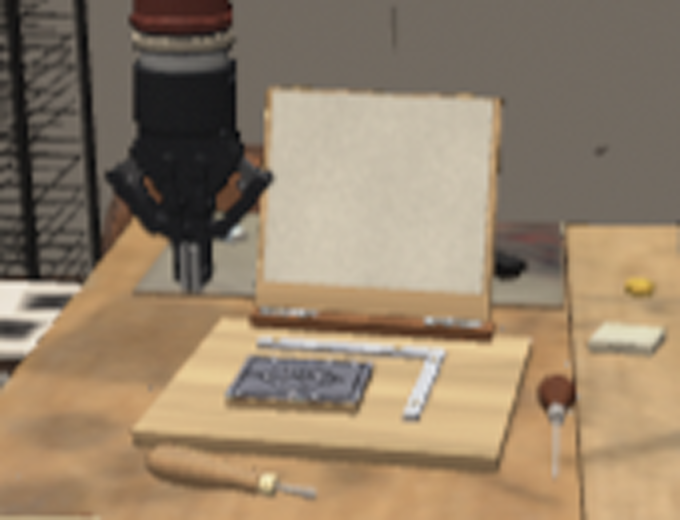

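Request:
send_rows([
  {"x": 0, "y": 0, "z": 0.06, "wx": 0, "wy": 0, "wz": 0, "hand": -1},
  {"x": 0, "y": 0, "z": 0.1, "wx": 0, "wy": 0, "wz": 0, "hand": -1},
  {"x": 0, "y": 0, "z": 0.1, "wx": 0, "wy": 0, "wz": 0, "hand": -1},
  {"x": 0, "y": 0, "z": 0.1, "wx": 0, "wy": 0, "wz": 0, "hand": -1},
  {"x": 0, "y": 0, "z": 0.06, "wx": 0, "wy": 0, "wz": 0, "hand": -1},
  {"x": 0, "y": 0, "z": 0.04, "wx": 0, "wy": 0, "wz": 0, "hand": -1},
  {"x": 0, "y": 0, "z": 0.02, "wx": 0, "wy": 0, "wz": 0, "hand": -1},
  {"x": 0, "y": 0, "z": 0, "wx": 0, "wy": 0, "wz": 0, "hand": -1},
  {"x": 0, "y": 0.03, "z": 0, "wx": 0, "wy": 0, "wz": 0, "hand": -1},
  {"x": 0, "y": 0.03, "z": 0, "wx": 0, "wy": 0, "wz": 0, "hand": -1},
])

```text
time: 3.53
tool_pos: [0.4699, -0.0584, 0.0252]
tool_rot: [0.001, 0.742, 0.67, 0.001]
contact_force: [0.6, -0.5, -0.0]
gripper_width: 0.001
grasp_force: 0.0
```

Request:
send_rows([
  {"x": 0, "y": 0.03, "z": 0, "wx": 0, "wy": 0, "wz": 0, "hand": -1},
  {"x": 0, "y": 0.03, "z": 0, "wx": 0, "wy": 0, "wz": 0, "hand": -1},
  {"x": 0, "y": 0.03, "z": 0, "wx": 0, "wy": 0, "wz": 0, "hand": -1},
  {"x": 0, "y": 0.03, "z": 0, "wx": 0, "wy": 0, "wz": 0, "hand": -1},
  {"x": 0, "y": 0.03, "z": 0, "wx": 0, "wy": 0, "wz": 0, "hand": -1},
  {"x": 0, "y": 0.03, "z": 0, "wx": 0, "wy": 0, "wz": 0, "hand": -1},
  {"x": 0, "y": 0.02, "z": 0, "wx": 0, "wy": 0, "wz": 0, "hand": -1},
  {"x": 0, "y": 0.02, "z": 0, "wx": 0, "wy": 0, "wz": 0, "hand": -1},
  {"x": 0, "y": 0.0, "z": 0, "wx": 0, "wy": 0, "wz": 0, "hand": -1},
  {"x": 0, "y": 0.0, "z": 0, "wx": 0, "wy": 0, "wz": 0, "hand": -1},
])

```text
time: 4.37
tool_pos: [0.502, -0.0614, 0.0243]
tool_rot: [0.0, 0.742, 0.67, 0.0]
contact_force: [-1.0, 1.2, -0.6]
gripper_width: 0.001
grasp_force: 0.0
```

```bash
python3 -c "
from h import *
go(-.0565,-.0296,.023)
t=grab_frame('top'); cv2.imwrite('pics/top2.png',t)
b,n=block(t); print(b,n,bed(np.array(b[0])/1000))
"
```

```text
at bed [-0.0682 -0.0315] 0.0243 F [-1.   1.2 -0.6] mm [ 1.9 11.7  1.3] units/row [0.0013 0.0078 0.0009]
((582.1578979492188, -69.82029724121094), (74.91809844970703, 49.970436096191406), 84.388671875) 352 [ 0.01239869 -0.03184157]
```

Request:
send_rows([
  {"x": 0, "y": 0.015, "z": 0.003, "wx": 0, "wy": 0, "wz": 0, "hand": -1},
  {"x": 0, "y": 0.015, "z": 0.003, "wx": 0, "wy": 0, "wz": 0, "hand": -1},
  {"x": 0, "y": 0.012, "z": 0, "wx": 0, "wy": 0, "wz": 0, "hand": -1},
  {"x": 0, "y": 0.01, "z": 0, "wx": 0, "wy": 0, "wz": 0, "hand": -1},
  {"x": 0, "y": 0.01, "z": 0, "wx": 0, "wy": 0, "wz": 0, "hand": -1},
  {"x": 0, "y": 0.007, "z": 0, "wx": 0, "wy": 0, "wz": 0, "hand": -1},
  {"x": 0, "y": 0.007, "z": 0, "wx": 0, "wy": 0, "wz": 0, "hand": -1},
  {"x": 0, "y": 0.0, "z": 0, "wx": 0, "wy": 0, "wz": 0, "hand": -1},
  {"x": 0, "y": 0.0, "z": 0, "wx": 0, "wy": 0, "wz": 0, "hand": -1},
  {"x": 0, "y": 0.0, "z": 0, "wx": 0, "wy": 0, "wz": 0, "hand": -1},
])

```text
time: 5.25
tool_pos: [0.5133, -0.0626, 0.0235]
tool_rot: [0.0, 0.742, 0.67, 0.0]
contact_force: [-1.4, -0.4, 2.8]
gripper_width: 0.005
grasp_force: 1.9
```

```bash
python3 -c "
from h import *
go(-.0565,-.0296,.023)"
```

```text
at bed [-0.0568 -0.0315] 0.0235 F [-1.4 -0.4  2.8] mm [1.9 0.3 0.5] units/row [0.0013 0.0002 0.0003]
```

Request:
send_rows([
  {"x": 0, "y": 0.004, "z": 0, "wx": 0, "wy": 0, "wz": 0, "hand": -1},
  {"x": 0, "y": 0.004, "z": 0, "wx": 0, "wy": 0, "wz": 0, "hand": -1},
  {"x": 0, "y": 0.004, "z": 0, "wx": 0, "wy": 0, "wz": 0, "hand": -1},
  {"x": 0, "y": 0, "z": 0, "wx": 0, "wy": 0, "wz": 0, "hand": -1},
  {"x": 0, "y": 0, "z": 0, "wx": 0, "wy": 0, "wz": 0, "hand": -1},
  {"x": 0, "y": 0, "z": 0, "wx": 0, "wy": 0, "wz": 0, "hand": -1},
  {"x": 0, "y": 0, "z": 0, "wx": 0, "wy": 0, "wz": 0, "hand": -1},
  {"x": 0, "y": 0.0, "z": 0, "wx": 0, "wy": 0, "wz": 0, "hand": -1},
  {"x": 0, "y": 0.0, "z": 0, "wx": 0, "wy": 0, "wz": 0, "hand": -1},
  {"x": 0, "y": 0.0, "z": 0, "wx": 0, "wy": 0, "wz": 0, "hand": -1},
])

```text
time: 6.08
tool_pos: [0.5146, -0.0627, 0.0235]
tool_rot: [-0.0, 0.742, 0.671, -0.0]
contact_force: [-4.5, 0.6, 5.6]
gripper_width: -0.001
grasp_force: 3.1
```

```bash
python3 -c "
from h import *
go(-.0565,-.0296,.023)"
```

```text
at bed [-0.0555 -0.0315] 0.0235 F [-4.5  0.6  5.6] mm [ 1.9 -1.   0.5] units/row [ 0.0013 -0.0007  0.0004]
```

Request:
send_rows([
  {"x": 0, "y": -0.03, "z": 0, "wx": 0, "wy": 0, "wz": 0, "hand": -1},
  {"x": 0, "y": -0.07, "z": 0, "wx": 0, "wy": 0, "wz": 0, "hand": -1},
  {"x": 0, "y": 0, "z": -0.1, "wx": 0, "wy": 0, "wz": 0, "hand": -1},
  {"x": 0, "y": 0, "z": -0.1, "wx": 0, "wy": 0, "wz": 0, "hand": -1},
  {"x": 0, "y": 0, "z": -0.1, "wx": 0, "wy": 0, "wz": 0, "hand": -1},
  {"x": -0.095, "y": 0.106, "z": 0, "wx": 0, "wy": 0, "wz": 0, "hand": -1},
  {"x": -0.095, "y": 0.106, "z": 0, "wx": 0, "wy": 0, "wz": 0, "hand": -1},
  {"x": -0.095, "y": 0.106, "z": 0, "wx": 0, "wy": 0, "wz": 0, "hand": -1},
  {"x": -0.095, "y": 0.106, "z": 0, "wx": 0, "wy": 0, "wz": 0, "hand": -1},
  {"x": -0.095, "y": 0.106, "z": 0, "wx": 0, "wy": 0, "wz": 0, "hand": -1},
])

```text
time: 6.92
tool_pos: [0.5717, -0.1406, 0.068]
tool_rot: [0.0, 0.742, 0.67, 0.0]
contact_force: [-0.6, 0.6, 0.5]
gripper_width: -0.0
grasp_force: 0.0
```

Request:
send_rows([
  {"x": 0, "y": 0, "z": 0, "wx": 0, "wy": 0, "wz": 0, "hand": -1},
  {"x": 0, "y": 0, "z": 0.08, "wx": 0, "wy": 0, "wz": 0, "hand": -1},
  {"x": 0, "y": 0, "z": 0.08, "wx": 0, "wy": 0, "wz": 0, "hand": -1},
  {"x": 0, "y": 0, "z": 0.08, "wx": 0, "wy": 0, "wz": 0, "hand": -1},
  {"x": 0, "y": 0, "z": 0.04, "wx": 0, "wy": 0, "wz": 0, "hand": -1},
  {"x": 0, "y": 0, "z": 0.02, "wx": 0, "wy": 0, "wz": 0, "hand": -1},
  {"x": 0, "y": 0, "z": 0, "wx": 0, "wy": 0, "wz": 0, "hand": -1},
  {"x": 0, "y": 0, "z": 0, "wx": 0, "wy": 0, "wz": 0, "hand": -1},
  {"x": 0, "y": 0, "z": 0, "wx": 0, "wy": 0, "wz": 0, "hand": -1},
  {"x": 0, "y": 0, "z": 0, "wx": 0, "wy": 0, "wz": 0, "hand": -1},
])

```text
time: 7.75
tool_pos: [0.5725, -0.1403, 0.0242]
tool_rot: [0.001, 0.742, 0.671, 0.0]
contact_force: [1.3, 0.2, 0.5]
gripper_width: 0.001
grasp_force: 0.0
```

```bash
python3 -c "
from h import *
go(.008,-.041,.023)
t=grab_frame('top'); cv2.imwrite('pics/top3.png',t)
b,n=block(t); print(b,n,bed(np.array(b[0])/1000))
a=cv2.resize(t[165:280,190:340],None,fx=3,fy=3,interpolation=cv2.INTER_CUBIC)
s=cv2.resize(grab_frame('side')[150:240,165:290],None,fx=4,fy=3.833,interpolation=cv2.INTER_CUBIC)
s=cv2.resize(s,(a.shape[1],345));cv2.imwrite('pics/c3.png',np.vstack([a[:250],s]))
"
```

```text
at bed [ 0.0098 -0.1029] 0.0242 F [1.3 0.2 0.5] mm [61.9 -1.8  1.2] units/row [ 0.0413 -0.0012  0.0008]
((573.0119018554688, -55.74421691894531), (51.692832946777344, 94.70804595947266), 82.15986633300781) 458 [ 0.00189312 -0.01874889]
```

View pics/c3.png

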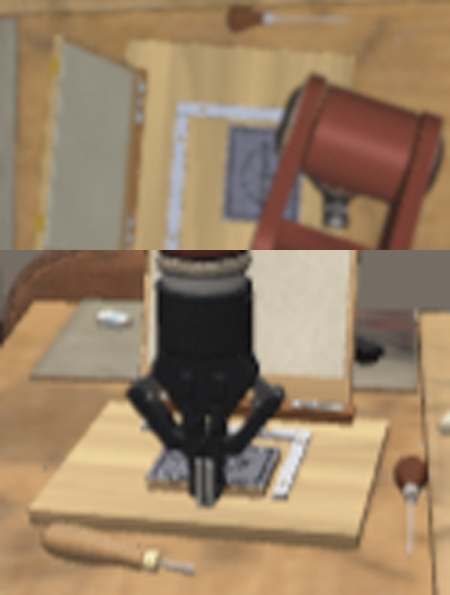

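Request:
send_rows([
  {"x": 0.03, "y": 0, "z": 0, "wx": 0, "wy": 0, "wz": 0, "hand": -1},
  {"x": 0.03, "y": 0, "z": 0, "wx": 0, "wy": 0, "wz": 0, "hand": -1},
  {"x": 0.03, "y": 0, "z": 0, "wx": 0, "wy": 0, "wz": 0, "hand": -1},
  {"x": 0.03, "y": 0, "z": 0, "wx": 0, "wy": 0, "wz": 0, "hand": -1},
  {"x": 0.03, "y": 0, "z": 0, "wx": 0, "wy": 0, "wz": 0, "hand": -1},
  {"x": 0.03, "y": 0, "z": 0, "wx": 0, "wy": 0, "wz": 0, "hand": -1},
  {"x": 0.03, "y": 0, "z": 0, "wx": 0, "wy": 0, "wz": 0, "hand": -1},
  {"x": 0.03, "y": 0, "z": 0, "wx": 0, "wy": 0, "wz": 0, "hand": -1},
  {"x": 0.03, "y": 0, "z": 0, "wx": 0, "wy": 0, "wz": 0, "hand": -1},
  {"x": 0.03, "y": 0, "z": 0, "wx": 0, "wy": 0, "wz": 0, "hand": -1},
])

```text
time: 8.68
tool_pos: [0.5764, -0.0949, 0.0234]
tool_rot: [0.0, 0.742, 0.67, -0.0]
contact_force: [-0.3, -0.9, 0.3]
gripper_width: -0.001
grasp_force: 0.3
```

Request:
send_rows([
  {"x": 0.025, "y": 0, "z": 0, "wx": 0, "wy": 0, "wz": 0, "hand": -1},
  {"x": 0.02, "y": 0, "z": 0, "wx": 0, "wy": 0, "wz": 0, "hand": -1},
  {"x": 0.015, "y": 0, "z": 0, "wx": 0, "wy": 0, "wz": 0, "hand": -1},
  {"x": 0.01, "y": 0, "z": 0, "wx": 0, "wy": 0, "wz": 0, "hand": -1},
  {"x": 0.01, "y": 0, "z": 0, "wx": 0, "wy": 0, "wz": 0, "hand": -1},
  {"x": 0.01, "y": 0, "z": 0, "wx": 0, "wy": 0, "wz": 0, "hand": -1},
  {"x": 0, "y": 0, "z": 0, "wx": 0, "wy": 0, "wz": 0, "hand": -1},
  {"x": 0, "y": 0, "z": 0, "wx": 0, "wy": 0, "wz": 0, "hand": -1},
  {"x": 0, "y": 0, "z": 0, "wx": 0, "wy": 0, "wz": 0, "hand": -1},
  {"x": 0, "y": 0, "z": 0, "wx": 0, "wy": 0, "wz": 0, "hand": -1},
])

```text
time: 9.52
tool_pos: [0.5777, -0.0819, 0.0233]
tool_rot: [-0.0, 0.742, 0.67, 0.0]
contact_force: [-0.4, -0.6, 0.8]
gripper_width: -0.004
grasp_force: 0.0
```

```bash
python3 -c "
from h import *
go(.008,-.041,.023)"
```

```text
at bed [ 0.0091 -0.0443] 0.0233 F [-0.4 -0.6  0.8] mm [ 3.3 -1.1  0.3] units/row [ 0.0022 -0.0008  0.0002]
```

Request:
send_rows([
  {"x": 0.008, "y": 0, "z": 0, "wx": 0, "wy": 0, "wz": 0, "hand": -1},
  {"x": 0.006, "y": 0, "z": 0, "wx": 0, "wy": 0, "wz": 0, "hand": -1},
  {"x": 0.006, "y": 0, "z": 0, "wx": 0, "wy": 0, "wz": 0, "hand": -1},
  {"x": 0.006, "y": 0, "z": 0, "wx": 0, "wy": 0, "wz": 0, "hand": -1},
  {"x": 0, "y": 0, "z": 0, "wx": 0, "wy": 0, "wz": 0, "hand": -1},
  {"x": 0, "y": 0, "z": 0, "wx": 0, "wy": 0, "wz": 0, "hand": -1},
  {"x": 0, "y": 0, "z": 0, "wx": 0, "wy": 0, "wz": 0, "hand": -1},
  {"x": 0, "y": 0, "z": 0, "wx": 0, "wy": 0, "wz": 0, "hand": -1},
  {"x": 0, "y": 0, "z": 0, "wx": 0, "wy": 0, "wz": 0, "hand": -1},
  {"x": 0, "y": 0, "z": 0, "wx": 0, "wy": 0, "wz": 0, "hand": -1},
])

```text
time: 10.35
tool_pos: [0.5771, -0.0803, 0.0234]
tool_rot: [0.001, 0.742, 0.671, -0.002]
contact_force: [-3.6, -8.9, 1.5]
gripper_width: -0.002
grasp_force: 4.3
```

```bash
python3 -c "
from h import *
go(.008,-.041,.023)"
```

```text
at bed [ 0.0084 -0.0427] 0.0234 F [-3.6 -8.9  1.5] mm [ 1.7 -0.4  0.3] units/row [ 0.0012 -0.0003  0.0002]
```

Request:
send_rows([
  {"x": -0.03, "y": 0, "z": 0, "wx": 0, "wy": 0, "wz": 0, "hand": -1},
  {"x": -0.05, "y": 0, "z": 0, "wx": 0, "wy": 0, "wz": 0, "hand": -1},
  {"x": 0, "y": 0, "z": -0.1, "wx": 0, "wy": 0, "wz": 0, "hand": -1},
  {"x": 0, "y": 0, "z": -0.1, "wx": 0, "wy": 0, "wz": 0, "hand": -1},
  {"x": 0, "y": 0, "z": -0.1, "wx": 0, "wy": 0, "wz": 0, "hand": -1},
  {"x": 0.08, "y": -0.11, "z": 0, "wx": 0, "wy": 0, "wz": 0, "hand": -1},
  {"x": 0.08, "y": -0.11, "z": 0, "wx": 0, "wy": 0, "wz": 0, "hand": -1},
  {"x": 0.08, "y": -0.11, "z": 0, "wx": 0, "wy": 0, "wz": 0, "hand": -1},
  {"x": 0.08, "y": -0.11, "z": 0, "wx": 0, "wy": 0, "wz": 0, "hand": -1},
  {"x": 0.08, "y": -0.11, "z": 0, "wx": 0, "wy": 0, "wz": 0, "hand": -1},
])

```text
time: 11.18
tool_pos: [0.5004, -0.0214, 0.0685]
tool_rot: [-0.0, 0.742, 0.67, 0.0]
contact_force: [0.2, 1.0, 0.6]
gripper_width: -0.001
grasp_force: 0.0
```

```bash
python3 -c "
from h import *
go(-.073,.008,.023)
t=grab_frame('top'); cv2.imwrite('pics/top4.png',t)
b,n=block(t); print(b,n,bed(np.array(b[0])/1000))
"
```

```text
at bed [-0.0738  0.0082] 0.0685 F [0.2 1.  0.6] mm [-0.2  0.8 45.5] units/row [-0.0001  0.0005  0.0303]
((590.040771484375, -19.748424530029297), (93.08783721923828, 62.36016845703125), 85.17755126953125) 494 [0.01524334 0.01876713]
```

Request:
send_rows([
  {"x": 0, "y": 0, "z": 0.1, "wx": 0, "wy": 0, "wz": 0, "hand": -1},
  {"x": 0, "y": 0, "z": 0.1, "wx": 0, "wy": 0, "wz": 0, "hand": -1},
  {"x": 0, "y": 0, "z": 0.07, "wx": 0, "wy": 0, "wz": 0, "hand": -1},
  {"x": 0, "y": 0, "z": 0.03, "wx": 0, "wy": 0, "wz": 0, "hand": -1},
  {"x": 0, "y": 0, "z": 0, "wx": 0, "wy": 0, "wz": 0, "hand": -1},
  {"x": 0, "y": 0.025, "z": 0, "wx": 0, "wy": 0, "wz": 0, "hand": -1},
  {"x": 0, "y": 0.025, "z": 0, "wx": 0, "wy": 0, "wz": 0, "hand": -1},
  {"x": 0, "y": 0.02, "z": 0, "wx": 0, "wy": 0, "wz": 0, "hand": -1},
  {"x": 0, "y": 0.015, "z": 0, "wx": 0, "wy": 0, "wz": 0, "hand": -1},
  {"x": 0, "y": 0.01, "z": 0, "wx": 0, "wy": 0, "wz": 0, "hand": -1},
])

```text
time: 12.07
tool_pos: [0.5159, -0.0235, 0.024]
tool_rot: [0.0, 0.742, 0.67, 0.0]
contact_force: [-1.0, 0.0, 1.4]
gripper_width: 0.001
grasp_force: 0.7
```

Request:
send_rows([
  {"x": 0, "y": 0.008, "z": 0, "wx": 0, "wy": 0, "wz": 0, "hand": -1},
  {"x": 0, "y": 0.007, "z": 0, "wx": 0, "wy": 0, "wz": 0, "hand": -1},
  {"x": 0, "y": 0.007, "z": 0, "wx": 0, "wy": 0, "wz": 0, "hand": -1},
  {"x": 0, "y": 0.005, "z": 0, "wx": 0, "wy": 0, "wz": 0, "hand": -1},
  {"x": 0, "y": 0, "z": 0, "wx": 0, "wy": 0, "wz": 0, "hand": -1},
  {"x": 0, "y": 0, "z": 0, "wx": 0, "wy": 0, "wz": 0, "hand": -1},
  {"x": 0, "y": 0, "z": 0, "wx": 0, "wy": 0, "wz": 0, "hand": -1},
  {"x": 0, "y": 0, "z": 0, "wx": 0, "wy": 0, "wz": 0, "hand": -1},
  {"x": 0, "y": 0, "z": 0, "wx": 0, "wy": 0, "wz": 0, "hand": -1},
  {"x": 0, "y": 0, "z": 0, "wx": 0, "wy": 0, "wz": 0, "hand": -1},
])

```text
time: 12.9
tool_pos: [0.5192, -0.0238, 0.0235]
tool_rot: [0.0, 0.742, 0.67, 0.0]
contact_force: [-2.3, 0.4, 4.6]
gripper_width: 0.002
grasp_force: 2.0
```

```bash
python3 -c "
from h import *
go(-.0555,.008,.023)"
```

```text
at bed [-0.0549  0.0077] 0.0235 F [-2.3  0.4  4.6] mm [ 0.3 -0.6  0.5] units/row [ 0.0002 -0.0004  0.0003]
```

Request:
send_rows([
  {"x": 0, "y": 0.006, "z": 0, "wx": 0, "wy": 0, "wz": 0, "hand": -1},
  {"x": 0, "y": 0.006, "z": 0, "wx": 0, "wy": 0, "wz": 0, "hand": -1},
  {"x": 0, "y": 0.006, "z": 0, "wx": 0, "wy": 0, "wz": 0, "hand": -1},
  {"x": 0, "y": 0, "z": 0, "wx": 0, "wy": 0, "wz": 0, "hand": -1},
  {"x": 0, "y": 0, "z": 0, "wx": 0, "wy": 0, "wz": 0, "hand": -1},
  {"x": 0, "y": 0, "z": 0, "wx": 0, "wy": 0, "wz": 0, "hand": -1},
  {"x": 0, "y": 0, "z": 0, "wx": 0, "wy": 0, "wz": 0, "hand": -1},
  {"x": 0, "y": 0, "z": 0, "wx": 0, "wy": 0, "wz": 0, "hand": -1},
  {"x": 0, "y": 0, "z": 0, "wx": 0, "wy": 0, "wz": 0, "hand": -1},
  {"x": 0, "y": 0, "z": 0, "wx": 0, "wy": 0, "wz": 0, "hand": -1},
])

```text
time: 13.73
tool_pos: [0.5216, -0.0241, 0.0235]
tool_rot: [-0.0, 0.742, 0.67, -0.0]
contact_force: [-3.9, 0.7, 5.0]
gripper_width: -0.004
grasp_force: 2.8
```

```bash
python3 -c "
from h import *
go(-.0555,.008,.023)"
```

```text
at bed [-0.0524  0.0076] 0.0235 F [-3.9  0.7  5. ] mm [ 0.4 -3.1  0.5] units/row [ 0.0003 -0.0021  0.0003]
```

Request:
send_rows([
  {"x": 0, "y": -0.04, "z": 0, "wx": 0, "wy": 0, "wz": 0, "hand": -1},
  {"x": 0, "y": -0.1, "z": 0, "wx": 0, "wy": 0, "wz": 0, "hand": -1},
  {"x": 0, "y": -0.06, "z": 0, "wx": 0, "wy": 0, "wz": 0, "hand": -1},
  {"x": 0, "y": 0, "z": -0.1, "wx": 0, "wy": 0, "wz": 0.142, "hand": -1},
  {"x": 0, "y": 0, "z": -0.1, "wx": 0, "wy": 0, "wz": 0.143, "hand": -1},
  {"x": 0, "y": 0, "z": -0.1, "wx": 0, "wy": 0, "wz": 0.143, "hand": -1},
  {"x": 0, "y": 0, "z": 0, "wx": 0, "wy": 0, "wz": 0.143, "hand": -1},
  {"x": 0, "y": 0, "z": 0, "wx": 0, "wy": 0, "wz": 0.143, "hand": -1},
  {"x": 0, "y": 0, "z": 0, "wx": 0, "wy": 0, "wz": 0.143, "hand": -1},
  {"x": 0, "y": 0, "z": 0, "wx": 0, "wy": 0, "wz": 0.143, "hand": -1},
])

```text
time: 14.57
tool_pos: [0.4917, -0.0211, 0.0682]
tool_rot: [0.0, 0.943, 0.333, 0.0]
contact_force: [-0.4, -0.1, 0.5]
gripper_width: 0.002
grasp_force: 0.0
```

Request:
send_rows([
  {"x": 0, "y": 0, "z": 0, "wx": 0, "wy": 0, "wz": 0.143, "hand": -1},
  {"x": 0, "y": 0, "z": 0, "wx": 0, "wy": 0, "wz": 0.143, "hand": -1},
  {"x": 0, "y": 0, "z": 0, "wx": 0, "wy": 0, "wz": 0.143, "hand": -1},
  {"x": 0, "y": 0, "z": 0, "wx": 0, "wy": 0, "wz": 0.143, "hand": -1},
  {"x": 0, "y": 0, "z": 0, "wx": 0, "wy": 0, "wz": 0.143, "hand": -1},
  {"x": 0, "y": 0, "z": 0, "wx": 0, "wy": 0, "wz": 0.143, "hand": -1},
  {"x": 0, "y": 0, "z": 0, "wx": 0, "wy": 0, "wz": 0.143, "hand": -1},
  {"x": 0, "y": 0, "z": 0, "wx": 0, "wy": 0, "wz": 0, "hand": -1},
  {"x": 0, "y": 0, "z": 0, "wx": 0, "wy": 0, "wz": 0, "hand": -1},
  {"x": 0, "y": 0, "z": 0, "wx": 0, "wy": 0, "wz": 0, "hand": -1},
])

```text
time: 15.4
tool_pos: [0.4917, -0.021, 0.0682]
tool_rot: [0.0, 0.999, -0.05, 0.0]
contact_force: [0.4, 0.5, -0.2]
gripper_width: 0.003
grasp_force: 0.0
```

```bash
python3 -c "
from h import *
go(-.070,.008,.0225)
r=R.from_quat(manip.state()['tool_rot'][[1,2,3,0]]).as_matrix();print(r.round(3))
t=grab_frame('top')
a=cv2.resize(t[190:260,220:310],None,fx=6,fy=6,interpolation=cv2.INTER_CUBIC)
s=cv2.resize(grab_frame('side')[185:225,180:270],None,fx=6,fy=6,interpolation=cv2.INTER_CUBIC)
cv2.imwrite('pics/c5.png',np.vstack([a[:340],s]))
"
```

```text
at bed [-0.0824  0.0077] 0.0682 F [ 0.4  0.5 -0.2] mm [12.4 -0.3 45.7] units/row [ 0.0083 -0.0002  0.0305]
[[ 0.995 -0.099  0.   ]
 [-0.099 -0.995 -0.   ]
 [ 0.     0.    -1.   ]]
```

View pics/c5.png

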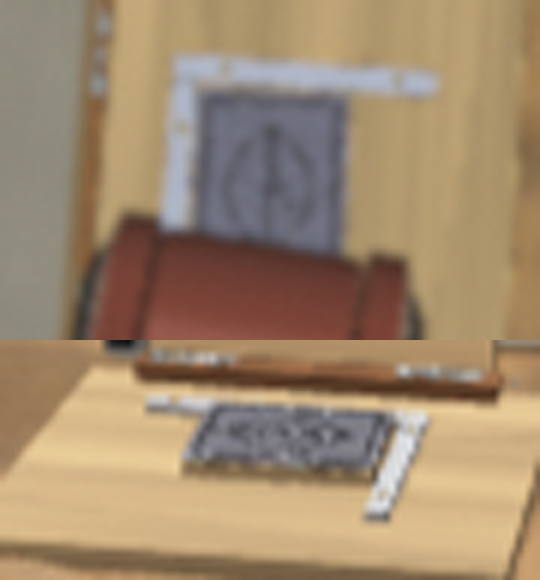

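The crop shows the block against both battens (top inner corner at about (200,92)). One more push with the narrow finger side will confirm it.

Request:
send_rows([
  {"x": 0, "y": 0, "z": 0.1, "wx": 0, "wy": 0, "wz": 0, "hand": -1},
  {"x": 0, "y": 0, "z": 0.1, "wx": 0, "wy": 0, "wz": 0, "hand": -1},
  {"x": 0, "y": 0, "z": 0.07, "wx": 0, "wy": 0, "wz": 0, "hand": -1},
  {"x": 0, "y": 0, "z": 0.03, "wx": 0, "wy": 0, "wz": 0, "hand": -1},
  {"x": 0, "y": 0, "z": 0, "wx": 0, "wy": 0, "wz": 0, "hand": -1},
  {"x": 0.04, "y": 0, "z": 0, "wx": 0, "wy": 0, "wz": 0, "hand": -1},
  {"x": 0.04, "y": 0, "z": 0, "wx": 0, "wy": 0, "wz": 0, "hand": -1},
  {"x": 0.04, "y": 0, "z": 0, "wx": 0, "wy": 0, "wz": 0, "hand": -1},
  {"x": 0.03, "y": 0, "z": 0, "wx": 0, "wy": 0, "wz": 0, "hand": -1},
  {"x": 0.02, "y": 0, "z": 0, "wx": 0, "wy": 0, "wz": 0, "hand": -1},
])

```text
time: 16.33
tool_pos: [0.5186, -0.0238, 0.0242]
tool_rot: [0.0, 0.999, -0.051, 0.001]
contact_force: [-0.7, 0.3, 1.5]
gripper_width: -0.001
grasp_force: 0.6
```

Request:
send_rows([
  {"x": 0.01, "y": 0, "z": 0, "wx": 0, "wy": 0, "wz": 0, "hand": -1},
  {"x": 0.01, "y": 0, "z": 0, "wx": 0, "wy": 0, "wz": 0, "hand": -1},
  {"x": 0.006, "y": 0, "z": 0, "wx": 0, "wy": 0, "wz": 0, "hand": -1},
  {"x": 0.006, "y": 0, "z": 0, "wx": 0, "wy": 0, "wz": 0, "hand": -1},
  {"x": 0, "y": 0, "z": 0, "wx": 0, "wy": 0, "wz": 0, "hand": -1},
  {"x": 0, "y": 0, "z": 0, "wx": 0, "wy": 0, "wz": 0, "hand": -1},
  {"x": 0, "y": 0, "z": 0, "wx": 0, "wy": 0, "wz": 0, "hand": -1},
  {"x": 0, "y": 0, "z": 0, "wx": 0, "wy": 0, "wz": 0, "hand": -1},
  {"x": 0, "y": 0, "z": 0, "wx": 0, "wy": 0, "wz": 0, "hand": -1},
  {"x": 0, "y": 0, "z": 0, "wx": 0, "wy": 0, "wz": 0, "hand": -1},
])

```text
time: 17.17
tool_pos: [0.5203, -0.0238, 0.023]
tool_rot: [-0.0, 0.999, -0.051, -0.002]
contact_force: [-7.5, 0.3, 5.2]
gripper_width: -0.002
grasp_force: 3.3
```

```bash
python3 -c "
from h import *
go(-.053,.008,.023)"
```

```text
at bed [-0.0537  0.0078] 0.023 F [-7.5  0.3  5.2] mm [ 0.7 -0.2  0. ] units/row [ 0.0005 -0.0001  0.    ]
```

Request:
send_rows([
  {"x": -0.03, "y": 0, "z": 0, "wx": 0, "wy": 0, "wz": 0, "hand": -1},
  {"x": -0.08, "y": 0, "z": 0, "wx": 0, "wy": 0, "wz": 0, "hand": -1},
  {"x": 0, "y": 0, "z": -0.1, "wx": 0, "wy": 0, "wz": -0.143, "hand": -1},
  {"x": 0, "y": 0, "z": -0.1, "wx": 0, "wy": 0, "wz": -0.143, "hand": -1},
  {"x": 0, "y": 0, "z": -0.1, "wx": 0, "wy": 0, "wz": -0.143, "hand": -1},
  {"x": 0, "y": 0, "z": 0, "wx": 0, "wy": 0, "wz": -0.143, "hand": -1},
  {"x": 0, "y": 0, "z": 0, "wx": 0, "wy": 0, "wz": -0.143, "hand": -1},
  {"x": 0, "y": 0, "z": 0, "wx": 0, "wy": 0, "wz": -0.143, "hand": -1},
  {"x": 0, "y": 0, "z": 0, "wx": 0, "wy": 0, "wz": -0.143, "hand": -1},
  {"x": 0, "y": 0, "z": 0, "wx": 0, "wy": 0, "wz": -0.143, "hand": -1},
])

```text
time: 18.0
tool_pos: [0.5059, -0.0225, 0.0685]
tool_rot: [0.0, 0.921, 0.39, 0.001]
contact_force: [0.1, -0.4, -0.3]
gripper_width: 0.003
grasp_force: 0.0
```

Request:
send_rows([
  {"x": 0, "y": 0, "z": 0, "wx": 0, "wy": 0, "wz": -0.143, "hand": -1},
  {"x": 0, "y": 0, "z": 0, "wx": 0, "wy": 0, "wz": -0.143, "hand": -1},
  {"x": 0, "y": 0, "z": 0, "wx": 0, "wy": 0, "wz": -0.143, "hand": -1},
  {"x": 0, "y": 0, "z": 0, "wx": 0, "wy": 0, "wz": -0.143, "hand": -1},
  {"x": 0, "y": 0, "z": 0, "wx": 0, "wy": 0, "wz": -0.143, "hand": -1},
  {"x": 0, "y": 0, "z": 0, "wx": 0, "wy": 0, "wz": -0.141, "hand": -1},
  {"x": -0.12, "y": 0.13, "z": 0, "wx": 0, "wy": 0, "wz": 0, "hand": -1},
  {"x": -0.12, "y": 0.13, "z": 0, "wx": 0, "wy": 0, "wz": 0, "hand": -1},
  {"x": -0.12, "y": 0.13, "z": 0, "wx": 0, "wy": 0, "wz": 0, "hand": -1},
  {"x": -0.1, "y": 0.13, "z": 0, "wx": 0, "wy": 0, "wz": 0, "hand": -1},
])

```text
time: 18.83
tool_pos: [0.5771, -0.1002, 0.0685]
tool_rot: [0.001, 0.742, 0.67, 0.0]
contact_force: [0.4, -0.1, 0.2]
gripper_width: -0.0
grasp_force: 0.0
```

```bash
python3 -c "
from h import *
go(.010,-.055,.023)"
```

```text
at bed [ 0.0104 -0.0626] 0.0685 F [ 0.4 -0.1  0.2] mm [ 7.6 -0.5 45.5] units/row [ 0.0051 -0.0003  0.0303]
```

Request:
send_rows([
  {"x": 0, "y": 0, "z": 0.1, "wx": 0, "wy": 0, "wz": 0, "hand": -1},
  {"x": 0, "y": 0, "z": 0.1, "wx": 0, "wy": 0, "wz": 0, "hand": -1},
  {"x": 0, "y": 0, "z": 0.07, "wx": 0, "wy": 0, "wz": 0, "hand": -1},
  {"x": 0, "y": 0, "z": 0.03, "wx": 0, "wy": 0, "wz": 0, "hand": -1},
  {"x": 0, "y": 0, "z": 0, "wx": 0, "wy": 0, "wz": 0, "hand": -1},
  {"x": 0.035, "y": 0, "z": 0, "wx": 0, "wy": 0, "wz": 0, "hand": -1},
  {"x": 0.035, "y": 0, "z": 0, "wx": 0, "wy": 0, "wz": 0, "hand": -1},
  {"x": 0.03, "y": 0, "z": 0, "wx": 0, "wy": 0, "wz": 0, "hand": -1},
  {"x": 0.015, "y": 0, "z": 0, "wx": 0, "wy": 0, "wz": 0, "hand": -1},
  {"x": 0.008, "y": 0, "z": 0, "wx": 0, "wy": 0, "wz": 0, "hand": -1},
])

```text
time: 19.67
tool_pos: [0.5787, -0.0804, 0.0243]
tool_rot: [0.001, 0.742, 0.671, 0.0]
contact_force: [0.2, -1.5, 0.6]
gripper_width: 0.0
grasp_force: 0.7
```

Request:
send_rows([
  {"x": 0.006, "y": 0, "z": 0, "wx": 0, "wy": 0, "wz": 0, "hand": -1},
  {"x": 0.006, "y": 0, "z": 0, "wx": 0, "wy": 0, "wz": 0, "hand": -1},
  {"x": 0.006, "y": 0, "z": 0, "wx": 0, "wy": 0, "wz": 0, "hand": -1},
  {"x": 0, "y": 0, "z": 0, "wx": 0, "wy": 0, "wz": 0, "hand": -1},
  {"x": 0, "y": 0, "z": 0, "wx": 0, "wy": 0, "wz": 0, "hand": -1},
  {"x": 0, "y": 0, "z": 0, "wx": 0, "wy": 0, "wz": 0, "hand": -1},
  {"x": 0, "y": 0, "z": 0, "wx": 0, "wy": 0, "wz": 0, "hand": -1},
  {"x": 0, "y": 0, "z": 0, "wx": 0, "wy": 0, "wz": 0, "hand": -1},
  {"x": 0, "y": 0, "z": 0, "wx": 0, "wy": 0, "wz": 0, "hand": -1},
  {"x": 0, "y": 0, "z": 0, "wx": 0, "wy": 0, "wz": 0, "hand": -1},
])

```text
time: 20.5
tool_pos: [0.5786, -0.0797, 0.0242]
tool_rot: [0.001, 0.742, 0.67, -0.001]
contact_force: [-1.9, -6.3, 3.6]
gripper_width: -0.001
grasp_force: 3.1
```

```bash
python3 -c "
from h import *
go(.010,-.0427,.023)"
```

```text
at bed [ 0.0098 -0.042 ] 0.0242 F [-1.9 -6.3  3.6] mm [-0.7  0.2  1.2] units/row [-0.0005  0.0001  0.0008]
```

```bash
python3 -c "
from h import *
for a in np.arange(1.7,1.99,.04):
    P=[np.r_[unbed([x,.1-.19*np.cos(a)]),.0315+.19*np.sin(a)] for x in(-.1,.1)]
    Q=[np.r_[unbed([x,.1-.19*np.cos(a)+.009*np.sin(a)]),.0315+.19*np.sin(a)+.009*np.cos(a)] for x in(-.1,.1)]
    print(round(a,2),'side',proj('side',P).round(1).tolist(),'top in',((proj('top',P)-[190,165])*5).round().tolist(),'back',((proj('top',Q)-[190,165])*5).round().tolist())
go(.010,-.06,.023)"
```

```text
1.7 side [[202.5, 131.6], [263.1, 134.2]] top in [[135.0, 433.0], [166.0, 58.0]] back [[118.0, 432.0], [150.0, 57.0]]
1.74 side [[203.0, 131.5], [263.4, 134.1]] top in [[121.0, 432.0], [153.0, 58.0]] back [[104.0, 431.0], [137.0, 57.0]]
1.78 side [[203.6, 131.4], [263.6, 134.0]] top in [[107.0, 431.0], [139.0, 57.0]] back [[91.0, 430.0], [123.0, 57.0]]
1.82 side [[204.2, 131.5], [263.9, 134.1]] top in [[93.0, 430.0], [126.0, 57.0]] back [[77.0, 429.0], [110.0, 57.0]]
1.86 side [[204.8, 131.6], [264.1, 134.2]] top in [[80.0, 429.0], [113.0, 57.0]] back [[64.0, 428.0], [98.0, 57.0]]
1.9 side [[205.3, 131.8], [264.4, 134.4]] top in [[67.0, 428.0], [100.0, 57.0]] back [[52.0, 427.0], [85.0, 57.0]]
1.94 side [[205.9, 132.2], [264.6, 134.7]] top in [[54.0, 428.0], [88.0, 57.0]] back [[40.0, 426.0], [73.0, 57.0]]
1.98 side [[206.4, 132.6], [264.8, 135.1]] top in [[42.0, 427.0], [76.0, 57.0]] back [[28.0, 426.0], [62.0, 57.0]]
at bed [ 0.0098 -0.042 ] 0.0242 F [-1.9 -6.3  3.6] mm [-18.    0.2   1.2] units/row [-0.012   0.0001  0.0008]
```

Request:
send_rows([
  {"x": -0.03, "y": 0, "z": 0, "wx": 0, "wy": 0, "wz": 0, "hand": -1},
  {"x": -0.1, "y": 0, "z": 0, "wx": 0, "wy": 0, "wz": 0, "hand": -1},
  {"x": -0.1, "y": 0, "z": -0.1, "wx": 0, "wy": 0, "wz": 0, "hand": -1},
  {"x": 0, "y": 0, "z": -0.2, "wx": 0, "wy": 0, "wz": 0, "hand": -1},
  {"x": 0, "y": 0, "z": -0.25, "wx": 0, "wy": 0, "wz": 0, "hand": -1},
  {"x": 0, "y": 0, "z": -0.25, "wx": 0, "wy": 0, "wz": 0, "hand": -1},
  {"x": 0, "y": 0, "z": -0.25, "wx": 0, "wy": 0, "wz": 0, "hand": -1},
  {"x": 0, "y": 0, "z": -0.25, "wx": 0, "wy": 0, "wz": 0, "hand": -1},
  {"x": 0, "y": 0, "z": -0.25, "wx": 0, "wy": 0, "wz": 0, "hand": -1},
  {"x": 0, "y": 0, "z": -0.25, "wx": 0, "wy": 0, "wz": 0, "hand": -1},
])

```text
time: 21.33
tool_pos: [0.5745, -0.1119, 0.2949]
tool_rot: [-0.001, 0.742, 0.67, 0.0]
contact_force: [0.5, 0.5, 0.2]
gripper_width: -0.007
grasp_force: 0.0
```

Request:
send_rows([
  {"x": 0.18, "y": 0, "z": 0, "wx": 0, "wy": 0, "wz": 0, "hand": -1},
  {"x": 0.18, "y": 0, "z": 0, "wx": 0, "wy": 0, "wz": 0, "hand": -1},
  {"x": 0.19, "y": 0, "z": 0, "wx": 0, "wy": 0, "wz": 0, "hand": -1},
  {"x": 0.19, "y": 0, "z": 0, "wx": 0, "wy": 0, "wz": 0, "hand": -1},
  {"x": 0.19, "y": 0, "z": 0, "wx": 0, "wy": 0, "wz": 0, "hand": -1},
  {"x": 0.19, "y": 0, "z": 0, "wx": 0, "wy": 0, "wz": 0, "hand": -1},
  {"x": 0.19, "y": 0, "z": 0, "wx": 0, "wy": 0, "wz": 0, "hand": -1},
  {"x": 0.19, "y": 0, "z": 0, "wx": 0, "wy": 0, "wz": 0, "hand": -1},
  {"x": 0.19, "y": 0, "z": 0, "wx": 0, "wy": 0, "wz": 0, "hand": -1},
  {"x": 0.19, "y": 0, "z": 0, "wx": 0, "wy": 0, "wz": 0, "hand": -1},
])

```text
time: 22.17
tool_pos: [0.6033, 0.1699, 0.2929]
tool_rot: [-0.001, 0.742, 0.67, 0.0]
contact_force: [0.4, 0.2, 0.1]
gripper_width: -0.002
grasp_force: 0.0
```

```bash
python3 -c "
from h import *
go(.003,.200,.170)
print(manip.state()['joint_pos'].round(2))
t=grab_frame('top');
a=cv2.resize(t[160:290,150:320],None,fx=4,fy=4,interpolation=cv2.INTER_CUBIC)
cv2.imwrite('pics/c6.png',a)"
```

```text
at bed [0.0095 0.2088] 0.2929 F [0.4 0.2 0.1] mm [ -9.   -6.3 122.9] units/row [-0.006  -0.0042  0.0819]
[0.16 0.03 1.54 0.   1.58 0.26]
```

View pics/c6.png

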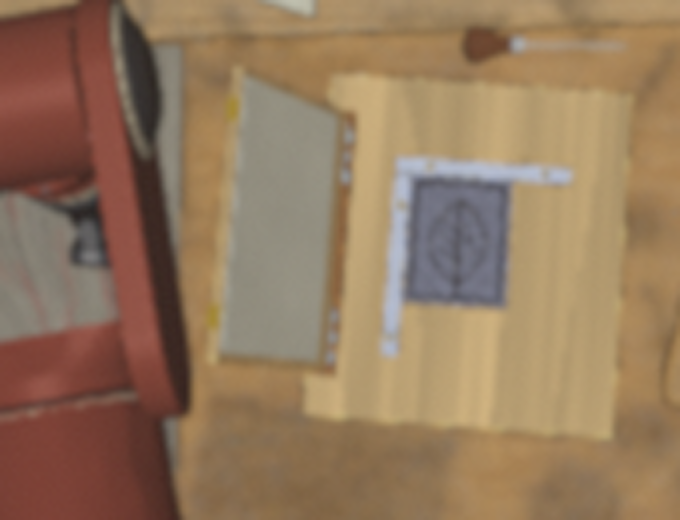

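Request:
send_rows([
  {"x": 0, "y": -0.01, "z": 0.1, "wx": 0, "wy": 0, "wz": 0, "hand": -1},
  {"x": 0, "y": -0.01, "z": 0.15, "wx": 0, "wy": 0, "wz": 0, "hand": -1},
  {"x": 0, "y": -0.01, "z": 0.15, "wx": 0, "wy": 0, "wz": 0, "hand": -1},
  {"x": 0, "y": -0.01, "z": 0.15, "wx": 0, "wy": 0, "wz": 0, "hand": -1},
  {"x": -0.01, "y": 0, "z": 0.12, "wx": 0, "wy": 0, "wz": 0, "hand": -1},
  {"x": -0.02, "y": 0, "z": 0.08, "wx": 0, "wy": 0, "wz": 0, "hand": -1},
  {"x": -0.03, "y": 0, "z": 0, "wx": 0, "wy": 0, "wz": 0, "hand": -1},
  {"x": -0.03, "y": 0, "z": 0, "wx": 0, "wy": 0, "wz": 0, "hand": -1},
  {"x": -0.03, "y": 0, "z": 0, "wx": 0, "wy": 0, "wz": 0, "hand": -1},
  {"x": -0.03, "y": 0, "z": 0, "wx": 0, "wy": 0, "wz": 0, "hand": -1},
])

```text
time: 23.05
tool_pos: [0.5963, 0.1458, 0.1828]
tool_rot: [0.001, 0.742, 0.67, 0.001]
contact_force: [0.4, -0.4, 0.4]
gripper_width: -0.003
grasp_force: 0.0
```

```bash
python3 -c "
from h import *
go(.003,.120,.180,20)
A=np.linspace(1.57,.1,41);r=np.linspace(.15,.10,41)
y=.1-r*np.cos(A)+.009*np.sin(A)+.011; z=.0315+r*np.sin(A)+.009*np.cos(A)
for i in range(0,41,5): print(i,A[i].round(2),y[i].round(4),z[i].round(4), (np.array([y[i]-y[max(i-5,0)],-(z[i]-z[max(i-5,0)])])/5/.15).round(4))"
```

```text
at bed [0.005  0.1841] 0.1828 F [ 0.4 -0.4  0.4] mm [-64.1  -1.8   2.8] units/row [-0.0214 -0.0006  0.0009]
0 1.57 0.1199 0.1815 [ 0. -0.]
5 1.39 0.0935 0.1745 [-0.0352  0.0094]
10 1.2 0.0699 0.163 [-0.0314  0.0153]
15 1.02 0.0498 0.148 [-0.0267  0.0201]
20 0.84 0.0338 0.1302 [-0.0214  0.0237]
25 0.65 0.022 0.1106 [-0.0157  0.0261]
30 0.47 0.0146 0.0902 [-0.0098  0.0272]
35 0.28 0.0115 0.0699 [-0.0041  0.0271]
40 0.1 0.0124 0.0504 [0.0012 0.0259]
```

Request:
send_rows([
  {"x": -0.021, "y": 0, "z": 0, "wx": 0, "wy": 0, "wz": 0, "hand": -1},
  {"x": -0.021, "y": 0, "z": 0, "wx": 0, "wy": 0, "wz": 0, "hand": -1},
  {"x": -0.021, "y": 0, "z": 0, "wx": 0, "wy": 0, "wz": 0, "hand": -1},
  {"x": -0.021, "y": 0, "z": 0, "wx": 0, "wy": 0, "wz": 0, "hand": -1},
  {"x": -0.021, "y": 0, "z": 0, "wx": 0, "wy": 0, "wz": 0, "hand": -1},
  {"x": -0.021, "y": 0, "z": 0, "wx": 0, "wy": 0, "wz": 0, "hand": -1},
  {"x": -0.021, "y": 0, "z": 0, "wx": 0, "wy": 0, "wz": 0, "hand": -1},
  {"x": -0.021, "y": 0, "z": 0, "wx": 0, "wy": 0, "wz": 0, "hand": -1},
  {"x": -0.021, "y": 0, "z": 0, "wx": 0, "wy": 0, "wz": 0, "hand": -1},
  {"x": -0.021, "y": 0, "z": 0, "wx": 0, "wy": 0, "wz": 0, "hand": -1},
])

```text
time: 23.88
tool_pos: [0.5919, 0.1147, 0.1807]
tool_rot: [-0.0, 0.742, 0.67, -0.0]
contact_force: [0.5, 2.5, 2.7]
gripper_width: -0.0
grasp_force: 1.4
```

Request:
send_rows([
  {"x": -0.021, "y": 0, "z": 0, "wx": 0, "wy": 0, "wz": 0, "hand": -1},
  {"x": -0.021, "y": 0, "z": 0, "wx": 0, "wy": 0, "wz": 0, "hand": -1},
  {"x": -0.021, "y": 0, "z": 0, "wx": 0, "wy": 0, "wz": 0, "hand": -1},
  {"x": -0.021, "y": 0, "z": 0, "wx": 0, "wy": 0, "wz": 0, "hand": -1},
  {"x": -0.021, "y": 0, "z": 0, "wx": 0, "wy": 0, "wz": 0, "hand": -1},
  {"x": -0.021, "y": 0, "z": 0, "wx": 0, "wy": 0, "wz": 0, "hand": -1},
  {"x": -0.021, "y": 0, "z": 0, "wx": 0, "wy": 0, "wz": 0, "hand": -1},
  {"x": -0.021, "y": 0, "z": 0, "wx": 0, "wy": 0, "wz": 0, "hand": -1},
  {"x": -0.021, "y": 0, "z": 0, "wx": 0, "wy": 0, "wz": 0, "hand": -1},
  {"x": -0.021, "y": 0, "z": 0, "wx": 0, "wy": 0, "wz": 0, "hand": -1},
])

```text
time: 24.72
tool_pos: [0.5891, 0.0836, 0.1825]
tool_rot: [0.0, 0.742, 0.67, 0.0]
contact_force: [-3.2, 3.6, 7.1]
gripper_width: 0.002
grasp_force: 1.4
```

```bash
python3 -c "
from h import *
go(.003,.0935,.1745,5)
t=grab_frame('side');
a=cv2.resize(t[100:250,130:310],None,fx=4,fy=4,interpolation=cv2.INTER_CUBIC)
cv2.imwrite('pics/c7.png',a)"
```

```text
at bed [0.004  0.1215] 0.1825 F [-3.2  3.6  7.1] mm [-28.   -0.9   7.9] units/row [-0.0374 -0.0012  0.0106]
```

View pics/c7.png

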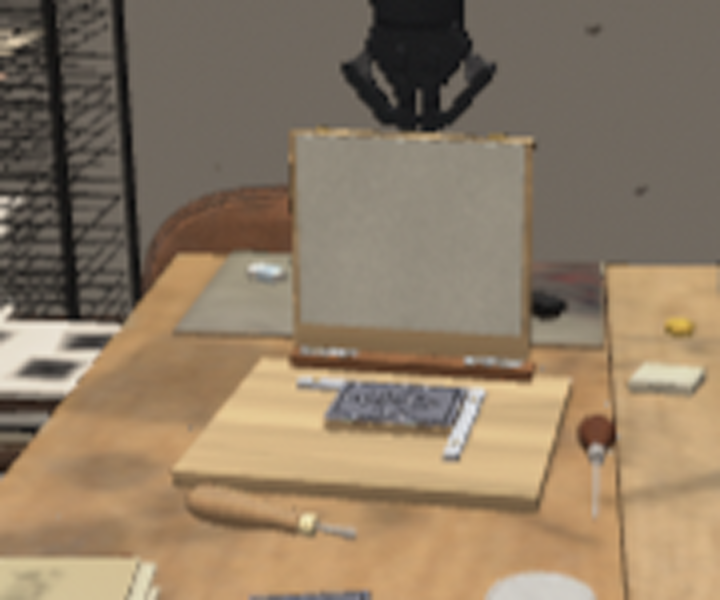

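The side view shows the platen about upright, fingers behind its top edge at crop (420,130), and the block still in its corner. Swinging it over.

Request:
send_rows([
  {"x": -0.035, "y": 0, "z": 0.01, "wx": 0, "wy": 0, "wz": 0, "hand": -1},
  {"x": -0.035, "y": 0, "z": 0.01, "wx": 0, "wy": 0, "wz": 0, "hand": -1},
  {"x": -0.035, "y": 0, "z": 0.01, "wx": 0, "wy": 0, "wz": 0, "hand": -1},
  {"x": -0.035, "y": 0, "z": 0.01, "wx": 0, "wy": 0, "wz": 0, "hand": -1},
  {"x": -0.035, "y": 0, "z": 0.01, "wx": 0, "wy": 0, "wz": 0, "hand": -1},
  {"x": -0.032, "y": 0, "z": 0.015, "wx": 0, "wy": 0, "wz": 0, "hand": -1},
  {"x": -0.032, "y": 0, "z": 0.015, "wx": 0, "wy": 0, "wz": 0, "hand": -1},
  {"x": -0.032, "y": 0, "z": 0.015, "wx": 0, "wy": 0, "wz": 0, "hand": -1},
  {"x": -0.032, "y": 0, "z": 0.015, "wx": 0, "wy": 0, "wz": 0, "hand": -1},
  {"x": -0.032, "y": 0, "z": 0.015, "wx": 0, "wy": 0, "wz": 0, "hand": -1},
])

```text
time: 25.6
tool_pos: [0.5836, 0.0332, 0.1617]
tool_rot: [-0.0, 0.742, 0.67, -0.0]
contact_force: [0.4, 0.9, 1.8]
gripper_width: 0.002
grasp_force: 1.1
```

Request:
send_rows([
  {"x": -0.027, "y": 0, "z": 0.02, "wx": 0, "wy": 0, "wz": 0, "hand": -1},
  {"x": -0.027, "y": 0, "z": 0.02, "wx": 0, "wy": 0, "wz": 0, "hand": -1},
  {"x": -0.027, "y": 0, "z": 0.02, "wx": 0, "wy": 0, "wz": 0, "hand": -1},
  {"x": -0.027, "y": 0, "z": 0.02, "wx": 0, "wy": 0, "wz": 0, "hand": -1},
  {"x": -0.027, "y": 0, "z": 0.02, "wx": 0, "wy": 0, "wz": 0, "hand": -1},
  {"x": -0.021, "y": 0, "z": 0.024, "wx": 0, "wy": 0, "wz": 0, "hand": -1},
  {"x": -0.021, "y": 0, "z": 0.024, "wx": 0, "wy": 0, "wz": 0, "hand": -1},
  {"x": -0.021, "y": 0, "z": 0.024, "wx": 0, "wy": 0, "wz": 0, "hand": -1},
  {"x": -0.021, "y": 0, "z": 0.024, "wx": 0, "wy": 0, "wz": 0, "hand": -1},
  {"x": -0.021, "y": 0, "z": 0.024, "wx": 0, "wy": 0, "wz": 0, "hand": -1},
])

```text
time: 26.43
tool_pos: [0.5801, -0.0024, 0.1287]
tool_rot: [0.0, 0.742, 0.67, -0.0]
contact_force: [0.8, 0.4, 3.2]
gripper_width: 0.001
grasp_force: 0.9
```

```bash
python3 -c "
from h import *
go(.003,.022,.1106,5)"
```

```text
at bed [0.0036 0.0351] 0.1287 F [0.8 0.4 3.2] mm [-13.1  -0.5  18.1] units/row [-0.0174 -0.0007  0.0242]
```

Request:
send_rows([
  {"x": -0.016, "y": 0, "z": 0.024, "wx": 0, "wy": 0, "wz": 0, "hand": -1},
  {"x": -0.016, "y": 0, "z": 0.024, "wx": 0, "wy": 0, "wz": 0, "hand": -1},
  {"x": -0.016, "y": 0, "z": 0.024, "wx": 0, "wy": 0, "wz": 0, "hand": -1},
  {"x": -0.016, "y": 0, "z": 0.025, "wx": 0, "wy": 0, "wz": 0, "hand": -1},
  {"x": -0.016, "y": 0, "z": 0.025, "wx": 0, "wy": 0, "wz": 0, "hand": -1},
  {"x": -0.01, "y": 0, "z": 0.026, "wx": 0, "wy": 0, "wz": 0, "hand": -1},
  {"x": -0.01, "y": 0, "z": 0.026, "wx": 0, "wy": 0, "wz": 0, "hand": -1},
  {"x": -0.01, "y": 0, "z": 0.026, "wx": 0, "wy": 0, "wz": 0, "hand": -1},
  {"x": -0.01, "y": 0, "z": 0.026, "wx": 0, "wy": 0, "wz": 0, "hand": -1},
  {"x": -0.01, "y": 0, "z": 0.026, "wx": 0, "wy": 0, "wz": 0, "hand": -1},
])

```text
time: 27.27
tool_pos: [0.5781, -0.0216, 0.0909]
tool_rot: [-0.0, 0.742, 0.67, -0.0]
contact_force: [-0.0, -0.4, 1.8]
gripper_width: -0.0
grasp_force: 0.7
```

Request:
send_rows([
  {"x": -0.004, "y": 0, "z": 0.024, "wx": 0, "wy": 0, "wz": 0, "hand": -1},
  {"x": -0.004, "y": 0, "z": 0.02, "wx": 0, "wy": 0, "wz": 0, "hand": -1},
  {"x": -0.004, "y": 0, "z": 0.018, "wx": 0, "wy": 0, "wz": 0, "hand": -1},
  {"x": -0.004, "y": 0, "z": 0.016, "wx": 0, "wy": 0, "wz": 0, "hand": -1},
  {"x": -0.004, "y": 0, "z": 0.015, "wx": 0, "wy": 0, "wz": 0, "hand": -1},
  {"x": 0, "y": 0, "z": 0.015, "wx": 0, "wy": 0, "wz": 0, "hand": -1},
  {"x": 0, "y": 0, "z": 0.015, "wx": 0, "wy": 0, "wz": 0, "hand": -1},
  {"x": 0, "y": 0, "z": 0.015, "wx": 0, "wy": 0, "wz": 0, "hand": -1},
  {"x": 0, "y": 0, "z": 0.012, "wx": 0, "wy": 0, "wz": 0, "hand": -1},
  {"x": 0, "y": 0, "z": 0.012, "wx": 0, "wy": 0, "wz": 0, "hand": -1},
])

```text
time: 28.1
tool_pos: [0.5778, -0.0244, 0.0669]
tool_rot: [0.0, 0.742, 0.67, -0.0]
contact_force: [0.8, -0.8, 1.4]
gripper_width: -0.001
grasp_force: 0.6
```

```bash
python3 -c "
from h import *
go(.005,.009,.0425,10)"
```

```text
at bed [0.0036 0.0129] 0.0669 F [ 0.8 -0.8  1.4] mm [-3.9  1.4 24.4] units/row [-0.0026  0.001   0.0162]
```

Request:
send_rows([
  {"x": -0.002, "y": 0.001, "z": 0.011, "wx": 0, "wy": 0, "wz": 0, "hand": -1},
  {"x": -0.002, "y": 0.001, "z": 0.011, "wx": 0, "wy": 0, "wz": 0, "hand": -1},
  {"x": -0.002, "y": 0.001, "z": 0.011, "wx": 0, "wy": 0, "wz": 0, "hand": -1},
  {"x": -0.002, "y": 0.001, "z": 0.011, "wx": 0, "wy": 0, "wz": 0, "hand": -1},
  {"x": -0.002, "y": 0.001, "z": 0.011, "wx": 0, "wy": 0, "wz": 0, "hand": -1},
  {"x": 0, "y": 0.001, "z": 0.011, "wx": 0, "wy": 0, "wz": 0, "hand": -1},
  {"x": 0, "y": 0.001, "z": 0.011, "wx": 0, "wy": 0, "wz": 0, "hand": -1},
  {"x": 0, "y": 0.001, "z": 0.01, "wx": 0, "wy": 0, "wz": 0, "hand": -1},
  {"x": 0, "y": 0.001, "z": 0.01, "wx": 0, "wy": 0, "wz": 0, "hand": -1},
  {"x": 0, "y": 0.001, "z": 0.01, "wx": 0, "wy": 0, "wz": 0, "hand": -1},
])

```text
time: 28.93
tool_pos: [0.5793, -0.0261, 0.0509]
tool_rot: [0.0, 0.742, 0.67, 0.0]
contact_force: [-0.7, -0.4, 1.1]
gripper_width: -0.001
grasp_force: 0.5
```

Request:
send_rows([
  {"x": 0, "y": 0, "z": 0.007, "wx": 0, "wy": 0, "wz": 0, "hand": -1},
  {"x": 0, "y": 0, "z": 0.006, "wx": 0, "wy": 0, "wz": 0, "hand": -1},
  {"x": 0, "y": 0, "z": 0.006, "wx": 0, "wy": 0, "wz": 0, "hand": -1},
  {"x": 0, "y": 0, "z": 0.005, "wx": 0, "wy": 0, "wz": 0, "hand": -1},
  {"x": 0, "y": 0, "z": 0.005, "wx": 0, "wy": 0, "wz": 0, "hand": -1},
  {"x": 0, "y": 0, "z": 0.005, "wx": 0, "wy": 0, "wz": 0, "hand": -1},
  {"x": 0, "y": 0, "z": 0.005, "wx": 0, "wy": 0, "wz": 0, "hand": -1},
  {"x": 0, "y": 0, "z": 0.005, "wx": 0, "wy": 0, "wz": 0, "hand": -1},
  {"x": 0, "y": 0, "z": 0.005, "wx": 0, "wy": 0, "wz": 0, "hand": -1},
  {"x": 0, "y": 0, "z": 0.005, "wx": 0, "wy": 0, "wz": 0, "hand": -1},
])

```text
time: 29.77
tool_pos: [0.5792, -0.0261, 0.0429]
tool_rot: [0.0, 0.742, 0.67, 0.0]
contact_force: [-1.0, -0.9, 0.6]
gripper_width: 0.002
grasp_force: 0.5
```

```bash
python3 -c "
from h import *
go(.005,.009,.0405,10)"
```

```text
at bed [0.0051 0.0114] 0.0429 F [-1.  -0.9  0.6] mm [-2.4 -0.1  2.4] units/row [-0.0016 -0.0001  0.0016]
```

Request:
send_rows([
  {"x": 0, "y": 0, "z": 0.004, "wx": 0, "wy": 0, "wz": 0, "hand": -1},
  {"x": 0, "y": 0, "z": 0.004, "wx": 0, "wy": 0, "wz": 0, "hand": -1},
  {"x": 0, "y": 0, "z": 0.004, "wx": 0, "wy": 0, "wz": 0, "hand": -1},
  {"x": 0, "y": 0, "z": 0.004, "wx": 0, "wy": 0, "wz": 0, "hand": -1},
  {"x": 0, "y": 0, "z": 0.004, "wx": 0, "wy": 0, "wz": 0, "hand": -1},
  {"x": 0, "y": 0, "z": 0.004, "wx": 0, "wy": 0, "wz": 0, "hand": -1},
  {"x": 0, "y": 0, "z": 0, "wx": 0, "wy": 0, "wz": 0, "hand": -1},
  {"x": 0, "y": 0, "z": 0, "wx": 0, "wy": 0, "wz": 0, "hand": -1},
  {"x": 0, "y": 0, "z": 0, "wx": 0, "wy": 0, "wz": 0, "hand": -1},
  {"x": 0, "y": 0, "z": 0, "wx": 0, "wy": 0, "wz": 0, "hand": -1},
])

```text
time: 30.6
tool_pos: [0.5792, -0.0261, 0.0401]
tool_rot: [-0.0, 0.742, 0.67, -0.0]
contact_force: [-3.0, -1.0, 6.5]
gripper_width: -0.004
grasp_force: 3.0
```

Contact begins; pressing gradually.

Request:
send_rows([
  {"x": 0, "y": 0, "z": 0.004, "wx": 0, "wy": 0, "wz": 0, "hand": -1},
  {"x": 0, "y": 0, "z": 0.004, "wx": 0, "wy": 0, "wz": 0, "hand": -1},
  {"x": 0, "y": 0, "z": 0.004, "wx": 0, "wy": 0, "wz": 0, "hand": -1},
  {"x": 0, "y": 0, "z": 0.004, "wx": 0, "wy": 0, "wz": 0, "hand": -1},
  {"x": 0, "y": 0, "z": 0, "wx": 0, "wy": 0, "wz": 0, "hand": -1},
  {"x": 0, "y": 0, "z": 0, "wx": 0, "wy": 0, "wz": 0, "hand": -1},
  {"x": 0, "y": 0, "z": 0, "wx": 0, "wy": 0, "wz": 0, "hand": -1},
  {"x": 0, "y": 0, "z": 0, "wx": 0, "wy": 0, "wz": 0, "hand": -1},
  {"x": 0, "y": 0, "z": 0, "wx": 0, "wy": 0, "wz": 0, "hand": -1},
  {"x": 0, "y": 0, "z": 0, "wx": 0, "wy": 0, "wz": 0, "hand": -1},
])

```text
time: 31.43
tool_pos: [0.5793, -0.0262, 0.0395]
tool_rot: [-0.0, 0.742, 0.67, -0.0]
contact_force: [-8.8, 0.2, 16.1]
gripper_width: -0.006
grasp_force: 7.9
```

Request:
send_rows([
  {"x": 0, "y": -0.002, "z": 0.004, "wx": 0, "wy": 0, "wz": 0, "hand": -1},
  {"x": 0, "y": -0.002, "z": 0.004, "wx": 0, "wy": 0, "wz": 0, "hand": -1},
  {"x": 0, "y": -0.002, "z": 0.004, "wx": 0, "wy": 0, "wz": 0, "hand": -1},
  {"x": 0, "y": 0, "z": 0.004, "wx": 0, "wy": 0, "wz": 0, "hand": -1},
  {"x": 0, "y": 0, "z": 0.004, "wx": 0, "wy": 0, "wz": 0, "hand": -1},
  {"x": 0, "y": 0, "z": 0, "wx": 0, "wy": 0, "wz": 0, "hand": -1},
  {"x": 0, "y": 0, "z": 0, "wx": 0, "wy": 0, "wz": 0, "hand": -1},
  {"x": 0, "y": 0, "z": 0, "wx": 0, "wy": 0, "wz": 0, "hand": -1},
  {"x": 0, "y": 0, "z": 0, "wx": 0, "wy": 0, "wz": 0, "hand": -1},
  {"x": 0, "y": 0, "z": 0, "wx": 0, "wy": 0, "wz": 0, "hand": -1},
])

```text
time: 32.27
tool_pos: [0.5794, -0.0262, 0.0394]
tool_rot: [0.0, 0.742, 0.67, -0.0]
contact_force: [-13.1, 1.4, 29.3]
gripper_width: 0.002
grasp_force: 14.6
```

```bash
python3 -c "
from h import *
go(.005,.009,.0405,10)
t=grab_frame('side');
a=cv2.resize(t[110:240,140:310],None,fx=4,fy=4,interpolation=cv2.INTER_CUBIC)
cv2.imwrite('pics/c8.png',a)"
```

```text
at bed [0.0053 0.0113] 0.0394 F [-13.1   1.4  29.3] mm [-2.3 -0.3 -1.1] units/row [-0.0015 -0.0002 -0.0007]
```

View pics/c8.png

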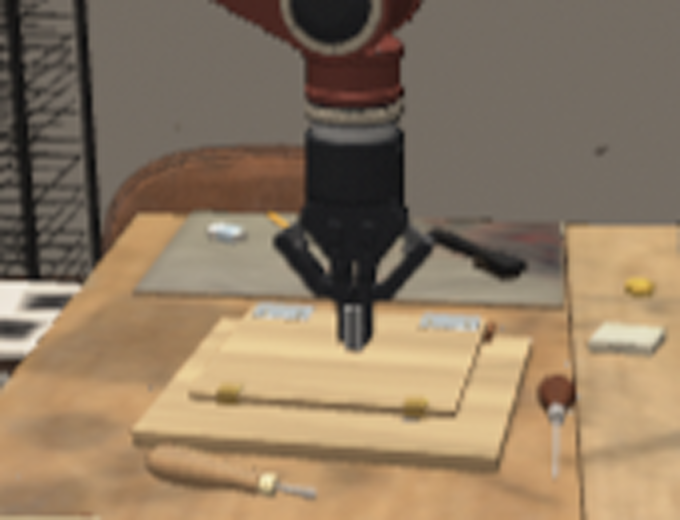

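The platen lies flat, with the fingers pressing on its back at (352,345) with about 29 N over the block. The gouge and burin sit where they were, and the brush and plate show no disturbance.

```bash
python3 -c "
from plant import job_done
print(job_done())"
```

```text
the job is handed in; nothing more can be done
None
```

The job is handed in at about 32 s of the 67 s allowed: the block is snug in the corner of the battens, and the platen was tipped over slowly and is held down flat on it with about 29 N. The tools I could see in the last picture had not moved, but the ink tin was out of frame and I did not check it.

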